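# Slide the die plate home under the embossing press

### The job

Take the flat plate that carries the raised die and lay it on the embossing press's narrow infeed tongue, die end towards the press. Then push it along the guides, under the low head, until it is fully home against the firm hidden stop, pressing gently, and leave it resting there; do not hit the press hard with it and leave the other things on the bench where they are.

Things in the scene. Friction and masses are not known exactly. Their poses are not given: they have to be found in the camera images.
- carrier: loose die plate: aluminium, 160 long (x) x 60 wide (y) x 10 mm, with a raised die block 70 x 44 x 5 mm on its front half (block centre x = +40 mm; 15 mm tall there). About 0.45 kg. Origin: centre of the underside; x towards the die end, z up; lies flat on the bench. Centre of mass 6 mm ahead of the origin. Gripped across its width near the middle; pushed on its rear face (x = -80 mm).
- die_end (a point): middle of the plate's front face at the underside (x = +80 mm of carrier), the end that goes in first
- bed: slideway of the press, fixed but placed anew each time. Origin at bench level; x = push direction, y left, z up. Sliding surface 22 mm above the bench: a tongue 36 mm wide from x = -220 to -65 mm (the plate overhangs it 12 mm a side, so fingers can hold its edges there), then 150 mm wide to x = +145 mm. The plate slides with a steady drag of about 2 to 6 N.
- mouth (a point): centre of the straight guides' entry, on the sliding surface, at x = -30 mm of bed. From here to x = +140 mm two guide rails, 10 mm high, stand 63 mm apart inside; ahead of it they flare to 88 mm apart at x = -70 mm
- press: green press fixed over the slideway, same origin and axes as bed. Its head (120 mm along x, 200 wide, 80 tall; ram above it, lever reaching to +x, up to 265 mm above the bench) starts at x = +10 mm. Its underside is 18.5 mm above the sliding surface: the plate passes, fingers do not. More than 20 N of the plate against it is too much.
- head_edge (a point): middle of the head's lower entry edge (x = +10 mm of bed). Behind it, out of sight, is a rigid stop whose setting is unknown: the plate's front face meets it somewhere from 52 to 88 mm past this edge. A spring pin stands 5 mm out of the stop and yields at about 1 N, less than the drag; the stop itself is felt as a sudden firm rise of force (press at least 2 N beyond the drag).
- mallet: wooden mallet lying on the bench, 240 mm long, leave alone; origin on the bench under its middle, head (90 mm wide) 90 mm ahead along x
- jar: amber jar with steel cap, 56 mm wide, 80 mm tall, leave alone; origin at centre of the foot
- tin: low steel tin, 72 mm wide, 45 mm tall, leave alone; origin at centre of the foot
- awl: awl with a wooden handle, 150 mm long, lying flat, leave alone; origin on the bench under its middle
- blank: plain flat aluminium blank without a die, 90 x 50 x 8 mm, leave alone; origin at the centre of its underside
- punch: steel punch standing upright, 12 mm thick, 100 mm tall, leave alone; origin at centre of its foot
Mind the look-alikes: they are no part of the job. What is shaped like the carrier but orange or red is not meant.

How it is judged:
On the way, in this order (a step that is already met when the one before it is completed fails the run):
1. the die plate lies flat on the infeed tongue, die end towards the press, in line with the slideway (y of carrier in the frame of bed between -0.012 and 0.012 m and angle between the x axis of carrier and the x axis of bed, either way round below 0.2 rad and z of carrier in the frame of bed between 0.019 and 0.025 m and angle between carrier's own z axis and vertical below 0.06 rad and x of die_end in the frame of bed above -0.11 m), for 0.2 s.
2. its die end is under the head (y of carrier in the frame of bed between -0.012 and 0.012 m and angle between the x axis of carrier and the x axis of bed, either way round below 0.2 rad and z of carrier in the frame of bed between 0.019 and 0.025 m and angle between carrier's own z axis and vertical below 0.06 rad and x of die_end in the frame of bed above 0.035 m), for 0.05 s.
3. it is pressed against the stop with more than 2 N (y of carrier in the frame of bed between -0.012 and 0.012 m and angle between the x axis of carrier and the x axis of bed, either way round below 0.2 rad and z of carrier in the frame of bed between 0.019 and 0.025 m and angle between carrier's own z axis and vertical below 0.06 rad and x of die_end in the frame of bed above 0.055 m and contact force between carrier and press above 2 N), for 0.1 s.
At the end, for the whole second after the job is handed in: The die plate lies flat and straight in the guides under the head, die end first, at rest, still against the stop (within about 2 mm, keeping the spring pin pressed in) (x of die_end in the frame of bed above 0.055 m and y of carrier in the frame of bed between -0.004 and 0.004 m and angle between the x axis of carrier and the x axis of bed, either way round below 0.06 rad and z of carrier in the frame of bed between 0.0195 and 0.0245 m and contact force between carrier and press above 0.7 N and linear speed of carrier below 0.01 m/s); the robot touches nothing.
It fails at once if the plate is pressed or knocked against the press (head, cheeks or stop) with more than 20 N (contact force between carrier and press above 20 N).
It fails at once if a bystander (mallet, jar, tin, awl, blank or punch) is moved more than 25 mm (distance of any of mallet, jar, tin, awl, blank, punch from where it was at the start of the episode above 0.025 m).
It also fails if it takes over 56 s, if anything falls off the work surface, if the arm or the gripper's body presses on something with over 40 N, if the wrist force passes 120 N, or if a joint passes its speed limit or range.

### The arm

A 6-joint arm with a two-finger parallel gripper is mounted at the origin on the work surface. World frame = base frame: x ahead of the robot, y to its left, z up, the work surface at z = 0. Lengths are in m, angles in rad, forces in N, time in s.
With the tool pointing down it reaches from about 0.225 to 0.875 m from the base axis. Payload 3.4 kg.
Tool frame: the origin (TCP) lies at the very end of the fingers, on their centre line; the grasp point (between the pads) lies 19 mm behind it; z points along the fingers, y is the line along which they close (so a half turn about z gives the same grasp; the last joint's range is limited). The gripper opens to 85 mm and grips with 20 to 120 N. Pads are 22 mm wide; open, the fingers measure 114 mm over their backs; the gripper's body (76 mm by 85 mm) begins 54 mm behind the grasp point. The pads swing forward as they close: fully open they stand 13 mm farther back than shut.
Start: joints at [1.028, 0.276, 1.505, -0, 1.361, -0.121], TCP at [0.235, 0.525, 0.231] pointing down, gripper open.
Joint ranges: [-2.89, 2.89], [-0.75, 2.08], [0.22, 2.7], [-1.18, 4.32], [0.11, 2.71], [-2.7, 2.7]. Speed limits (rad/s): [2.57, 2.57, 3.14, 3.14, 3.14, 3.14].

### API

Orientations are given as a unit quaternion [w, x, y, z].
In Python, from rig import readout, vision, manip gives the robot as it stands.
- The arm moves only by the shell command python3 -m handwheel 'ROWS' [FORCE]. ROWS is JSON, a list of rows, each a list of 3 entries, a list of its own where there are three numbers: the shift along the tool's x, y, z in mm, then the turn, a rotation vector about the tool's x, y, z in units of 6 degrees (1.0 is 6 degrees), then the closure, from -1 (fully open) to 1 (shut), so that 0 is half open. A call has 1 to 20 rows; each row shifts and turns the commanded pose from where the row before left it, along the tool's axes as they then stand; what a row does not reach is not made up. A row lasts 1/8 s, in which the tool goes at most 62.5 mm and 10.7 degrees, less where a joint would pass 70% of its speed; a pose out of reach is approached as far as the arm can. A call is refused whole if a number of a shift passes 62.5 or a number of a turn 1, either way. A call with a gripper value outside its range is refused whole. The fingers move at their own pace and stop on an object; FORCE is the grip in N (left out, the last holds). Time passes only in rows, so rows that do not move let the fingers close. It gives the time, the measured TCP pose, the force, the opening and the grip force at its end, in the units of the state.
- readout.get_state(): the state, without advancing time (a new reading comes with each control period).
- vision.get_image(name): name is "scene" or "top" or "wrist"; returns the picture (420x560x3 uint8, blue, green, red); there is no depth.
- vision.camera_params(name): a dict with "intrinsics" (3x3 intrinsics, pixels), "rvec" (rotation vector, rad) and "tvec" (3), from world to camera coordinates, as OpenCV has them; the wrist camera has in their place "hand_eye" (4x4, takes a point from camera to tool coordinates, whose origin is the TCP and whose axes are the flange's). Camera axes: x right, y down, z forward; pixel columns grow to the right and rows downward; lengths in m; the calibration is good to about 2 mm. A picture is of the moment at which its call begins: read the wrist's pose just before it. camera_params takes no time and is no camera call.
- manip.sign_off(): hands the job in; it is judged then, once.
The state is a dict: "clock": time; "qpos": joint angles; "qd": joint speeds; "effort": joint torques, N m; "position": TCP position; "ee_rot": TCP orientation; "contact_force": force on the tool from outside, world axes, zero at the start; "moment": the same for the moment, N m; "width": finger opening in m; "gripper_force": force on a finger pad.
Only numpy, scipy, OpenCV 4.12 (cv2) and the standard library are available. Lean on these libraries where they do the work, as an engineer would, in place of code of your own. Each camera call takes 0.05 s, during which the arm holds its last target. There are 200 camera calls.

## Working session

There is one attempt and no reset: what is moved stays moved. The work goes in short steps, Python scripts to look and compute and a shell command to move; the robot and the scene stay as the last step left them, time stands still between calls to the robot, and variables do not carry over. Pictures are saved under pics/ and viewed, at most 10 in all, crops included, and the job is handed in when it is done.

```bash
mkdir -p pics; ls
python3 - <<'E'
from rig import readout, vision
import cv2, json
for n in("top","scene"):
    cv2.imwrite(f"pics/{n}0.png",vision.get_image(n))
    print(n,vision.camera_params(n))
print(vision.camera_params("wrist"))
print(readout.get_state())
E
```

```text
pics
top {'intrinsics': array([[424.05422519,   0.        , 277.49549158],
       [  0.        , 424.05422519, 209.24651947],
       [  0.        ,   0.        ,   1.        ]]), 'rvec': array([ 2.09691884, -2.13322588,  0.1589525 ]), 'tvec': array([-0.03321884,  0.45244133,  1.07462644])}
scene {'intrinsics': array([[474.58970384,   0.        , 276.8217181 ],
       [  0.        , 474.58970384, 206.97754969],
       [  0.        ,   0.        ,   1.        ]]), 'rvec': array([ 1.4443878 ,  2.08974621, -0.87572982]), 'tvec': array([ 0.22976133, -0.2376938 ,  1.55663298])}
{'intrinsics': array([[315.98552193,   0.        , 274.87609438],
       [  0.        , 315.98552193, 212.44198166],
       [  0.        ,   0.        ,   1.        ]]), 'hand_eye': array([[-2.93856804e-04, -9.56796235e-01, -2.90759140e-01,
         7.52337843e-02],
       [ 9.99999943e-01, -2.33143628e-04, -2.43451821e-04,
        -1.39574312e-04],
       [ 1.65145145e-04, -2.90759195e-01,  9.56796250e-01,
        -1.44043051e-01],
       [ 0.00000000e+00,  0.00000000e+00,  0.00000000e+00,
         1.00000000e+00]])}
{'clock': 0.1, 'qpos': array([ 1.02801324e+00,  2.76517218e-01,  1.50601532e+00, -1.80229372e-05,
        1.36072387e+00, -1.21000582e-01]), 'qd': array([ 2.02445083e-03, -2.52729734e-03, -3.53057887e-03,  7.98939003e-04,
       -7.02333552e-04, -6.01528833e-05]), 'effort': array([ 2.02811323e-03, -4.17703092e+01, -2.46404225e+01,  2.29066991e-04,
        5.69139433e-03,  2.55960714e-05]), 'position': array([0.23515628, 0.52418362, 0.23053102]), 'ee_rot': array([-2.62721805e-04,  2.09329574e-01,  9.77844792e-01, -7.89351814e-04]), 'contact_force': array([ 0.13156061,  0.11877965, -0.15729045]), 'moment': array([ 0.03735723,  0.007205  , -0.05349022]), 'gripper_force': 0.0, 'width': 0.08487937570021166}
```

View pics/top0.png

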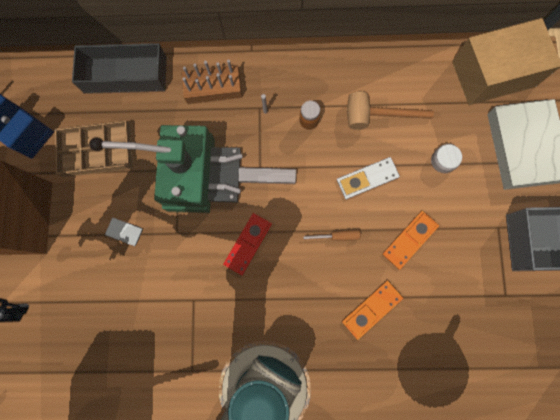

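View pics/scene0.png

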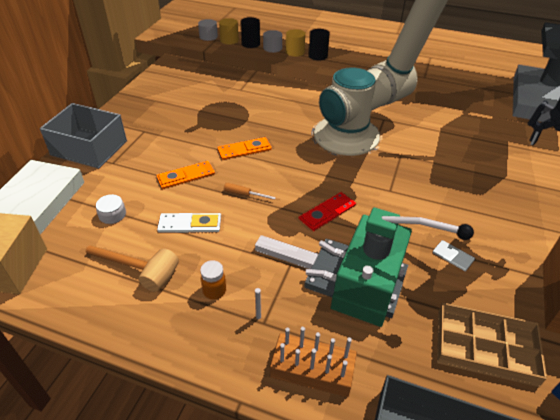

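The top view shows the press at (185,170) with its tongue running to (295,176). Plates that could be taken for the carrier:
- silver plate with die: (368,179)
- orange: (411,240)
- orange: (372,310)
- red: (248,245)
- small blank: (124,232)

By the description it is the silver one, with its die end to the left at (340,188). I'll check that in a close crop.

```bash
cat > h.py <<'E'
import numpy as np, cv2
from rig import readout, vision
from scipy.spatial.transform import Rotation as R
def cam(name):
    p=vision.camera_params(name); K=p["intrinsics"]
    if name=="wrist":
        s=readout.get_state(); q=s["ee_rot"]
        T=np.eye(4);T[:3,:3]=R.from_quat(np.r_[q[1:],q[0]]).as_matrix();T[:3,3]=s["position"]
        T=T@p["hand_eye"]; Rc=T[:3,:3].T; return K,Rc,-Rc@T[:3,3]
    return K,cv2.Rodrigues(p["rvec"])[0],p["tvec"]
def back(c,uv,z):
    K,Rc,t=c; d=Rc.T@np.linalg.solve(K,np.r_[uv,1.]); o=-Rc.T@t
    return o+d*(z-o[2])/d[2]
def proj(c,P):
    K,Rc,t=c; return cv2.projectPoints(np.atleast_2d(np.array(P,float)),cv2.Rodrigues(Rc)[0],t,K,None)[0][:,0]
E
python3 - <<'E'
from h import *
im=cv2.imread("pics/top0.png")
cv2.imwrite("pics/top_crop.png",cv2.resize(im[110:220,150:420],None,fx=2.95,fy=2.95,interpolation=cv2.INTER_CUBIC))
g=im.copy(); hsv=cv2.cvtColor(im,cv2.COLOR_BGR2HSV)
roi=np.zeros(im.shape[:2],np.uint8); roi[150:205,330:405]=1
m=((hsv[...,2]>140)&((hsv[...,1]<60)|((hsv[...,0]>18)&(hsv[...,0]<35)&(hsv[...,1]>120)))).astype(np.uint8)*roi
m=cv2.morphologyEx(m,cv2.MORPH_CLOSE,np.ones((7,7)))
r=cv2.minAreaRect(max(cv2.findContours(m,0,1)[0],key=cv2.contourArea)); print(r)
c=cam("top")
b=[back(c,p,.010) for p in cv2.boxPoints(r)]; print(np.round(b,4)); print(np.mean(b,0),[np.linalg.norm(b[i]-b[i-1]) for i in range(4)])
for n,uv in dict(tipc=(295,176),).items(): print(n,back(c,uv,.022))
E
```

```text
((367.71502685546875, 177.52569580078125), (22.633832931518555, 59.48743438720703), 67.7509765625)
[[ 0.5397 -0.2006  0.01  ]
 [ 0.5998 -0.3533  0.01  ]
 [ 0.5402 -0.3727  0.01  ]
 [ 0.481  -0.2213  0.01  ]]
[ 0.54017635 -0.28697653  0.01      ] [np.float64(0.06224303225894307), np.float64(0.16414487925033774), np.float64(0.06266984941022358), np.float64(0.1625648415112502)]
tipc [ 0.54549148 -0.08919808  0.022     ]
```

View pics/top_crop.png

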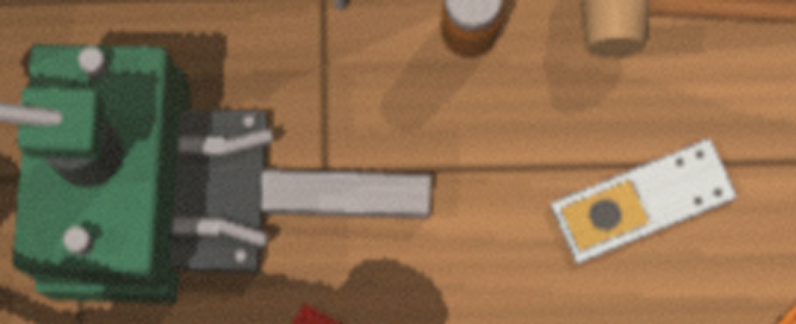

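The crop confirms the choice. The silver plate has its gold die block at the left end (crop 605,215), facing the press, and the tongue tip is at crop (432,194). I'll measure the bed roughly and move above the plate, passing on the robot side of the press.

```bash
python3 -m handwheel '[[[-31,-44,0],[0,0,0],-1],[[-31,-44,0],[0,0,0],-1],[[-31,-44,0],[0,0,0],-1],[[-31,-44,0],[0,0,0],-1],[[-31,-44,0],[0,0,0],-1],[[-31,-44,0],[0,0,0],-1],[[-31,-44,0],[0,0,0],-1],[[-31,-44,0],[0,0,0],-1],[[-16,-48,0],[0,0,0],-1],[[-16,-48,0],[0,0,0],-1],[[-16,-48,0],[0,0,0],-1],[[-16,-48,0],[0,0,0],-1]]'
python3 - <<'E'
from h import *
c=cam("top")
for p in [(432,176),(430,216),(262,170),(262,211)]: print(back(c,(150+p[0]/2.95,110+p[1]/2.95),.022))
print(readout.get_state()["position"])
E
```

```text
clock: 1.6
position: [0.2968, -0.1008, 0.2313]
ee_rot: [0.0, 0.209, 0.978, 0.0]
contact_force: [0.9, -0.2, 0.3]
width: 0.0852
gripper_force: 0.0
[ 0.56312411 -0.09348923  0.022     ]
[ 0.52537848 -0.09081548  0.022     ]
[0.57243092 0.06334007 0.022     ]
[0.53345521 0.06327366 0.022     ]
[ 0.29675087 -0.10083052  0.2312548 ]
```

```bash
python3 -m handwheel '[[[-49,-12,0],[0,0,0],-1],[[-49,-12,0],[0,0,0],-1],[[-49,-12,0],[0,0,0],-1],[[-49,-12,0],[0,0,0],-1],[[-49,-12,0],[0,0,0],-1],[[-49,-12,0],[0,0,0],-1],[[0,0,0],[0,0,1],-1],[[0,0,0],[0,0,1],-1],[[0,0,0],[0,0,1],-1],[[0,0,0],[0,0,1],-1],[[0,0,0],[0,0,1],-1],[[0,0,0],[0,0,1],-1],[[0,0,0],[0,0,1],-1],[[0,0,0],[0,0,0.4],-1],[[0,0,0],[0,0,0],-1],[[0,0,0],[0,0,0],-1]]'
python3 - <<'E'
from h import *
s=readout.get_state();c=cam("wrist"); im=vision.get_image("wrist")
cv2.imwrite("pics/w1.png",im); np.save("w1.npy",np.array(c,dtype=object),allow_pickle=True)
print(s["position"],s["ee_rot"],s["contact_force"])
E
```

```text
clock: 3.6
position: [0.536, -0.2854, 0.231]
ee_rot: [-0.0, 0.563, 0.826, 0.0]
contact_force: [0.0, -0.5, 0.2]
width: 0.0851
gripper_force: 0.0Traceback (most recent call last):
  File "<stdin>", line 3, in <module>
ValueError: could not broadcast input array from shape (3,3) into shape (3,)
```

View pics/w1.png

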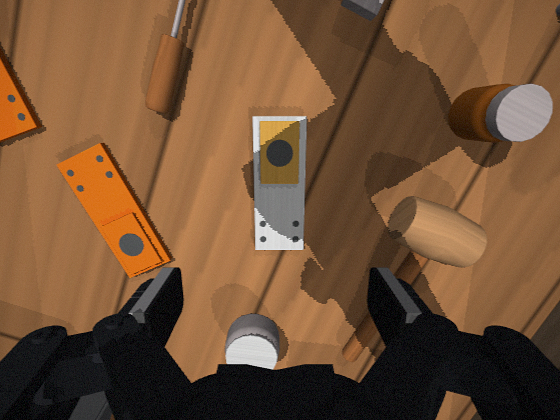

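The wrist view shows the plate's front corners at (252,117) and (307,117), and the rear ones at (255,250) and (305,250). The mallet handle's end is near (350,350) and the tin near (252,345).

Run:
```python
from h import *
s=readout.get_state();c=cam("wrist"); q=s["ee_rot"];Rt=R.from_quat(np.r_[q[1:],q[0]]).as_matrix()
def T(uv,z): w=back(c,uv,z); return w,Rt.T@(w-s["position"])
P=[((252,117),.01),((307,117),.01),((304,250),.01),((256,250),.01),((345,357),.01),((400,262),.02),((410,255),.02),((386,225),.04),((252,330),.0),((253,318),.045)]
for uv,z in P:
    w,t=T(uv,z); print(uv,np.round(w*1e3),np.round(t*1e3))
C=[T(*p)[1] for p in P[:4]]; print("ctr tool",np.mean(C,0)*1e3, "dir deg",np.degrees(np.arctan2(*((C[0]+C[1]-C[2]-C[3])[[1,0]]))))
print("yaw",np.degrees(np.arctan2(Rt[1,0],Rt[0,0])))
```

```text
(252, 117) [ 484. -226.   10.] [ 74. -26. 221.]
(307, 117) [ 541. -204.   10.] [ 74.  35. 221.]
(304, 250) [ 600. -352.   10.] [-85.  36. 221.]
(256, 250) [ 544. -374.   10.] [-85. -25. 221.]
(345, 357) [ 717. -481.   10.] [-248.   97.  221.]
(400, 262) [ 714. -320.   20.] [-97. 153. 211.]
(410, 255) [ 721. -307.   20.] [-88. 165. 211.]
(386, 225) [ 666. -279.   40.] [-42. 124. 191.]
(252, 330) [ 582. -494.    0.] [-211.  -33.  231.]
(253, 318) [ 569. -444.   45.] [-160.  -28.  186.]
ctr tool [ -5.58513961   4.83655013 221.05806565] dir deg -0.45164894038314796
yaw 111.46151169096159
```

Measured 159 x 61 mm at the right height, so this is the carrier. I'll shift and descend.

```bash
python3 -m handwheel '[[[-3,5,40],[0,0,0],-1],[[0,0,50],[0,0,0],-1],[[0,0,50],[0,0,0],-1],[[0,0,50],[0,0,0],-1],[[0,0,20],[0,0,0],-1],[[0,0,10],[0,0,0],-1],[[0,0,8],[0,0,0],-1],[[0,0,5],[0,0,0],-1],[[0,0,0],[0,0,0],-1],[[0,0,0],[0,0,0],-1]]' 50
```

```text
clock: 4.9
position: [0.5423, -0.2867, -0.001]
ee_rot: [0.001, 0.563, 0.826, 0.0]
contact_force: [-0.1, -0.1, -0.8]
width: 0.0856
gripper_force: 0.0
```

```bash
python3 -m handwheel '[[[0,0,0],[0,0,0],-0.6],[[0,0,0],[0,0,0],-0.4],[[0,0,0],[0,0,0],0],[[0,0,0],[0,0,0],0],[[0,0,0],[0,0,0],0],[[0,0,0],[0,0,0],0]]' 50
```

```text
clock: 5.65
position: [0.5418, -0.2866, -0.0008]
ee_rot: [0.0, 0.563, 0.826, -0.0]
contact_force: [-2.8, 0.5, 5.6]
width: 0.0586
gripper_force: 53.2
```

Gripped at 58.6 mm. I'll lift, turn into line with the slideway and move over the tongue for a look.

```bash
python3 -m handwheel '[[[0,0,-20],[0,0,0],0],[[0,0,-40],[0,0,0],0],[[0,0,-45],[0,0,0],0],[[0,0,-45],[0,0,0],0],[[0,0,0],[0,0,1],0],[[0,0,0],[0,0,1],0],[[0,0,0],[0,0,1],0],[[0,0,0],[0,0,1],0],[[20,-2,0],[0,0,0.1],0],[[40,-2,0],[0,0,0],0],[[45,-1,0],[0,0,0],0],[[50,-1,0],[0,0,0],0],[[45,-1,0],[0,0,0],0],[[25,-1,0],[0,0,0],0],[[12,0,0],[0,0,0],0],[[0,0,0],[0,0,0],0],[[0,0,0],[0,0,0],0]]'
python3 - <<'E'
from h import *
s=readout.get_state(); im=vision.get_image("wrist")
cv2.imwrite("pics/w2.png",im)
print(s["position"],s["ee_rot"],s["contact_force"])
E
```

```text
clock: 7.78
position: [0.5467, -0.0502, 0.1482]
ee_rot: [0.0, 0.726, 0.687, -0.0]
contact_force: [0.3, -0.1, -4.3]
width: 0.0581
gripper_force: 56.3
[ 0.54674675 -0.05017962  0.14820525] [ 1.86099700e-04  7.26461556e-01  6.87207041e-01 -2.37161056e-04] [ 0.33407289 -0.14889607 -4.34529583]
```

View pics/w2.png

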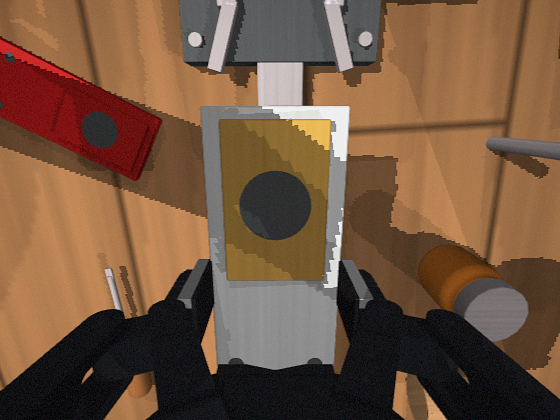

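The wrist view shows the held plate with its front edge at v=107 (u 201 to 350), the tongue edges at u 258 and 303, and the slab's front edge at v=62 (u about 184 to 383), square to the tool. I'll compute the offsets.

Run:
```python
from h import *
s=readout.get_state();c=cam("wrist"); q=s["ee_rot"];Rt=R.from_quat(np.r_[q[1:],q[0]]).as_matrix()
im=cv2.imread("pics/w2.png"); g=cv2.cvtColor(im,cv2.COLOR_BGR2GRAY).astype(int)
for v in (70,80,90,98): print(v,g[v,250:312].tolist())
print("col",g[55:75,200].tolist(),g[55:75,365].tolist())
T=lambda uv,z: np.round((Rt.T@(back(c,uv,z)-s["position"]))*1e3,1)
for n,uv,z in [("slabL",(184,62),.022),("slabR",(383,62),.022),("scL",(195,38),.022),("scR",(366,38),.022),("tL",(258,70),.022),("tR",(303,70),.022),("tL",(258,100),.022),("tR",(303,100),.022)]: print(n,T(uv,z))
for h in(.148,.155,.16): print("plate",h,T((201,107),h),T((350,107),h),T((219,120),h+.005),T((330,120),h+.005),T((228,279),h+.005),T((329,279),h+.005))
print(np.degrees(np.arctan2(Rt[1,0],Rt[0,0])))
```

```text
70 [63, 59, 60, 61, 67, 65, 48, 163, 200, 197, 202, 206, 207, 198, 192, 195, 194, 197, 194, 195, 196, 195, 200, 195, 196, 194, 194, 192, 195, 198, 200, 198, 201, 195, 197, 196, 198, 196, 194, 196, 198, 194, 192, 191, 193, 194, 200, 197, 192, 191, 190, 202, 145, 65, 38, 42, 47, 52, 52, 58, 60, 71]
80 [131, 131, 133, 133, 133, 128, 125, 160, 192, 199, 200, 205, 204, 202, 194, 196, 198, 197, 195, 194, 196, 200, 199, 198, 194, 193, 193, 194, 197, 198, 199, 196, 196, 198, 194, 197, 196, 195, 195, 193, 194, 193, 188, 193, 195, 196, 197, 199, 194, 191, 194, 191, 129, 48, 44, 44, 48, 53, 59, 65, 66, 69]
90 [128, 130, 133, 128, 134, 135, 127, 146, 188, 199, 200, 203, 206, 198, 198, 195, 197, 199, 197, 197, 196, 200, 195, 197, 195, 195, 194, 190, 195, 198, 195, 199, 197, 200, 193, 196, 194, 194, 193, 195, 191, 188, 191, 192, 194, 193, 199, 195, 192, 190, 189, 174, 112, 45, 41, 42, 46, 52, 54, 59, 66, 66]
98 [136, 135, 133, 136, 135, 134, 134, 133, 178, 199, 200, 204, 208, 198, 197, 192, 197, 194, 201, 197, 196, 198, 198, 195, 194, 194, 190, 189, 195, 198, 196, 196, 197, 196, 197, 196, 191, 196
[... 177 characters left out ...]
 70, 102, 101, 139, 137] [90, 92, 90, 86, 90, 86, 60, 30, 27, 32, 35, 74, 76, 71, 72, 69, 72, 75, 136, 132]
slabL [115.  -72.  126.2]
slabR [115.   83.3 126.2]
scL [131.8 -62.2 126.2]
scR [131.7  68.7 126.2]
tL [109.3 -14.4 126.2]
tR [109.3  21.  126.2]
tL [ 87.  -14.7 126.2]
tR [ 87.   21.6 126.2]
plate 0.148 [ 78.3 -33.1   0.2] [78.2 31.4  0.2] [ 72.9 -24.8  -4.8] [72.9 22.2 -4.8] [ -2.2 -24.2  -4.8] [-2.2 25.5 -4.8]
plate 0.155 [ 78.1 -31.6  -6.8] [78.1 29.8 -6.8] [ 73.  -23.6 -11.8] [ 73.   21.  -11.8] [  1.7 -23.1 -11.8] [  1.6  24.2 -11.8]
plate 0.16 [ 77.9 -30.5 -11.8] [ 77.9  28.7 -11.8] [ 73.  -22.7 -16.8] [ 73.   20.2 -16.8] [  4.4 -22.2 -16.8] [  4.4  23.2 -16.8]
86.78565941587755
```

```bash
python3 -m handwheel '[[[15,3.5,0],[0,0,0.2],0],[[15,0,10],[0,0,0],0],[[0,0,35],[0,0,0],0],[[0,0,35],[0,0,0],0],[[0,0,25],[0,0,0],0],[[0,0,10],[0,0,0],0],[[0,0,5],[0,0,0],0],[[0,0,2],[0,0,0],0],[[0,0,0],[0,0,0],0],[[0,0,0],[0,0,0],0]]'
```

```text
clock: 9.07
position: [0.5527, -0.0197, 0.027]
ee_rot: [0.001, 0.734, 0.68, 0.0]
contact_force: [0.6, -0.0, -5.5]
width: 0.0584
gripper_force: 56.3
```

```bash
python3 -m handwheel '[[[0,0,1.5],[0,0,0],0],[[0,0,1.5],[0,0,0],0],[[0,0,0],[0,0,0],0],[[0,0,0],[0,0,0],0]]'
```

```text
clock: 9.57
position: [0.5522, -0.0196, 0.0232]
ee_rot: [-0.0, 0.734, 0.68, 0.0]
contact_force: [0.7, 0.4, -4.2]
width: 0.0585
gripper_force: 56.3
```

```bash
python3 -m handwheel '[[[0,0,1],[0,0,0],0],[[0,0,0],[0,0,0],0],[[0,0,0],[0,0,0],0]]'
```

```text
clock: 9.95
position: [0.5523, -0.0197, 0.0223]
ee_rot: [-0.0, 0.734, 0.68, 0.0]
contact_force: [-0.5, -0.5, -4.3]
width: 0.0582
gripper_force: 56.3
```

```bash
python3 -m handwheel '[[[0,0,1],[0,0,0],0],[[0,0,0],[0,0,0],0],[[0,0,0],[0,0,0],0]]'
```

```text
clock: 10.32
position: [0.5523, -0.0196, 0.0213]
ee_rot: [-0.0, 0.734, 0.68, 0.0]
contact_force: [0.0, -0.8, -4.1]
width: 0.0585
gripper_force: 56.4
```

```bash
python3 -m handwheel '[[[0,0,1],[0,0,0],0],[[0,0,0],[0,0,0],0],[[0,0,0],[0,0,0],0]]'
```

```text
clock: 10.7
position: [0.5523, -0.0196, 0.0212]
ee_rot: [0.0, 0.734, 0.68, 0.0]
contact_force: [-1.9, 0.1, 5.5]
width: 0.0577
gripper_force: 57.4
```

The plate is down on the tongue. I'll release, rise and look.

```bash
python3 -m handwheel '[[[0,0,0],[0,0,0],-0.6],[[0,0,0],[0,0,0],-1],[[0,0,0],[0,0,0],-1],[[0,0,0],[0,0,0],-1],[[0,0,-30],[0,0,0],-1],[[0,0,-50],[0,0,0],-1],[[-40,0,-40],[0,0,0],-1],[[-40,0,0],[0,0,0],-1],[[-30,0,0],[0,0,0],-1],[[0,0,0],[0,0,0],-1],[[0,0,0],[0,0,0],-1]]'
python3 - <<'E'
from h import *
s=readout.get_state(); im=vision.get_image("wrist")
cv2.imwrite("pics/w3.png",im)
print(s["position"],s["ee_rot"],s["contact_force"])
E
```

```text
clock: 12.08
position: [0.5436, -0.1286, 0.1401]
ee_rot: [-0.001, 0.734, 0.68, 0.0]
contact_force: [-0.4, 0.5, -0.3]
width: 0.0853
gripper_force: 0.0
[ 0.54363595 -0.12864716  0.14005317] [-5.56349856e-04  7.33666226e-01  6.79509765e-01  1.96021218e-04] [-0.41106275  0.45059651 -0.30368024]
```

View pics/w3.png

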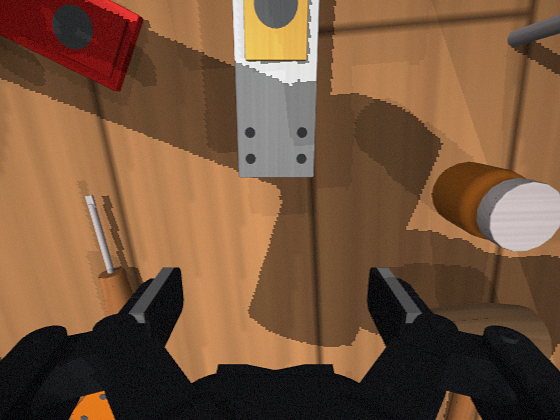

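The plate lies on the tongue with its rear edge at v=178 (u 239 to 314). The jar is at (515,215) and the mallet head near (500,330). I'll compute the rear face and the clearances.

Run:
```python
from h import *
s=readout.get_state();c=cam("wrist"); q=s["ee_rot"];Rt=R.from_quat(np.r_[q[1:],q[0]]).as_matrix()
T=lambda w: np.round((Rt.T@(w-s["position"]))*1e3,1)
for n,uv,z in [("rL",(239,178),.032),("rR",(314,178),.032),("dieL",(247,59),.037),("dieR",(307,61),.037),("fL",(234,5),.032),("fR",(319,5),.032),("mal",(440,320),.03),("jar",(432,195),.03)]: print(n,T(back(c,uv,z)))
ct=cam("top"); print("mallet head near",T(back(ct,(358,128),.02)))
print(np.degrees(np.arctan2(Rt[1,0],Rt[0,0])))
```

```text
rL [ 26.8 -30.1 108.1]
rR [ 26.8  30.4 108. ]
dieL [113.5 -21.  103.2]
dieR [112.2  21.8 103.1]
fL [148.5 -29.5 108.2]
fR [148.5  29.6 108.2]
mal [-108.2  153.5  109.8]
jar [ 12.2 128.7 110. ]
mallet head near [-126.8  144.8  119.8]
85.65630973439717
```

```bash
python3 -m handwheel '[[[0,2,20],[0,0,-0.2],0.5],[[0,0,40],[0,0,0],0.5],[[0,0,30],[0,0,0],0.5],[[0,0,15],[0,0,0],0.5],[[0,0,7],[0,0,0],0.5],[[0,0,3.5],[0,0,0],0.5],[[0,0,0],[0,0,0],0.5],[[0,0,0],[0,0,0],0.5]]'
```

```text
clock: 13.12
position: [0.5464, -0.1297, 0.0256]
ee_rot: [0.001, 0.726, 0.687, 0.0]
contact_force: [-0.3, 0.2, 0.9]
width: 0.0213
gripper_force: 0.0
```

```bash
python3 -m handwheel '[[[5,0,0],[0,0,0],0.5],[[5,0,0],[0,0,0],0.5],[[3,0,0],[0,0,0],0.5],[[2,0,0],[0,0,0],0.5],[[2,0,0],[0,0,0],0.5],[[2,0,0],[0,0,0],0.5],[[2,0,0],[0,0,0],0.5],[[2,0,0],[0,0,0],0.5],[[2,0,0],[0,0,0],0.5]]'
```

```text
clock: 14.25
position: [0.5473, -0.1045, 0.0248]
ee_rot: [0.0, 0.726, 0.687, 0.0]
contact_force: [-0.7, -1.9, -0.5]
width: 0.022
gripper_force: 1.1
```

```bash
python3 -m handwheel '[[[4,0,0],[0,0,0],0.5],[[4,0,0],[0,0,0],0.5],[[4,0,0],[0,0,0],0.5],[[4,0,0],[0,0,0],0.5],[[4,0,0],[0,0,0],0.5],[[4,0,0],[0,0,0],0.5],[[4,0,0],[0,0,0],0.5],[[4,0,0],[0,0,0],0.5],[[4,0,0],[0,0,0],0.5],[[4,0,0],[0,0,0],0.5]]'
python3 - <<'E'
from h import *
s=readout.get_state(); im=vision.get_image("wrist")
cv2.imwrite("pics/w4.png",im)
print(s["position"],s["ee_rot"],s["contact_force"])
E
```

```text
clock: 15.5
position: [0.5495, -0.0643, 0.0248]
ee_rot: [0.0, 0.726, 0.687, 0.0]
contact_force: [-0.1, -2.1, -0.5]
width: 0.0213
gripper_force: 1.2
[ 0.5495122  -0.0642642   0.02480516] [1.67453196e-05 7.26395846e-01 6.87276558e-01 8.27303815e-05] [-0.11986819 -2.11433016 -0.54911938]
```

View pics/w4.png

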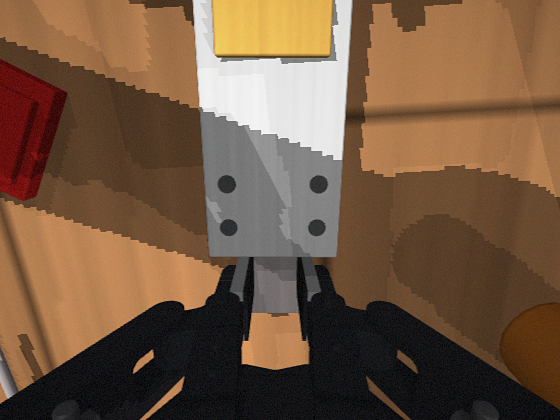

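The plate is being pushed straight, with both fingers on its rear edge (v=257, centred at u=273). I'll carry on about 70 mm.

```bash
python3 -m handwheel '[[[4,0,0],[0,0,0],0.5],[[4,0,0],[0,0,0],0.5],[[4,0,0],[0,0,0],0.5],[[4,0,0],[0,0,0],0.5],[[4,0,0],[0,0,0],0.5],[[4,0,0],[0,0,0],0.5],[[4,0,0],[0,0,0],0.5],[[4,0,0],[0,0,0],0.5],[[4,0,0],[0,0,0],0.5]]'
python3 - <<'E'
from h import *
s=readout.get_state(); c=cam("wrist"); print((back(c,(273,257),.032)-s["position"])*1e3)
E
```

```text
clock: 16.68
position: [0.5515, -0.0284, 0.0248]
ee_rot: [0.0, 0.726, 0.687, 0.0]
contact_force: [-0.1, -1.6, -1.2]
width: 0.0212
gripper_force: 1.2
[-1.43333518 10.8389033   7.20045419]
```

```bash
python3 -m handwheel '[[[3,0,0],[0,0,0],0.5],[[3,0,0],[0,0,0],0.5],[[3,0,0],[0,0,0],0.5],[[3,0,0],[0,0,0],0.5],[[3,0,0],[0,0,0],0.5],[[3,0,0],[0,0,0],0.5],[[3,0,0],[0,0,0],0.5],[[3,0,0],[0,0,0],0.5],[[3,0,0],[0,0,0],0.5],[[3,0,0],[0,0,0],0.5]]'
```

```text
clock: 17.92
position: [0.5531, 0.0015, 0.0248]
ee_rot: [-0.0, 0.726, 0.687, 0.0]
contact_force: [1.0, -1.7, -1.0]
width: 0.0216
gripper_force: 1.2
```

Die end is now at bed x ≈ 0.042 and the drag is about 1.8 N. I'll push 10 mm more, then go in guarded single-millimetre steps.

```bash
cat > guard.py <<'E'
from rig import readout
s=readout.get_state(); f=s["contact_force"][1]; print(f"y={s['position'][1]*1e3:.1f} fy={f:.2f}"); raise SystemExit(f<-3.6)
E
python3 -m handwheel '[[[2,0,0],[0,0,0],0.5],[[2,0,0],[0,0,0],0.5],[[2,0,0],[0,0,0],0.5],[[2,0,0],[0,0,0],0.5],[[1,0,0],[0,0,0],0.5],[[0,0,0],[0,0,0],0.5]]' >/dev/null; python3 guard.py
```

```text
y=10.5 fy=-1.59False
```

```bash
python3 -m handwheel '[[[1,0,0],[0,0,0],0.5],[[0,0,0],[0,0,0],0.5]]' >/dev/null && python3 guard.py && python3 -m handwheel '[[[1,0,0],[0,0,0],0.5],[[0,0,0],[0,0,0],0.5]]' >/dev/null && python3 guard.py && python3 -m handwheel '[[[1,0,0],[0,0,0],0.5],[[0,0,0],[0,0,0],0.5]]' >/dev/null && python3 guard.py && python3 -m handwheel '[[[1,0,0],[0,0,0],0.5],[[0,0,0],[0,0,0],0.5]]' >/dev/null && python3 guard.py && python3 -m handwheel '[[[1,0,0],[0,0,0],0.5],[[0,0,0],[0,0,0],0.5]]' >/dev/null && python3 guard.py && python3 -m handwheel '[[[1,0,0],[0,0,0],0.5],[[0,0,0],[0,0,0],0.5]]' >/dev/null && python3 guard.py
```

```text
y=11.4 fy=-2.25False
```

```bash
sed -i 's/SystemExit(f<-3.6)/SystemExit(int(f<-3.6))/' guard.py
python3 -m handwheel '[[[1,0,0],[0,0,0],0.5],[[0,0,0],[0,0,0],0.5]]' >/dev/null && python3 guard.py && python3 -m handwheel '[[[1,0,0],[0,0,0],0.5],[[0,0,0],[0,0,0],0.5]]' >/dev/null && python3 guard.py && python3 -m handwheel '[[[1,0,0],[0,0,0],0.5],[[0,0,0],[0,0,0],0.5]]' >/dev/null && python3 guard.py && python3 -m handwheel '[[[1,0,0],[0,0,0],0.5],[[0,0,0],[0,0,0],0.5]]' >/dev/null && python3 guard.py && python3 -m handwheel '[[[1,0,0],[0,0,0],0.5],[[0,0,0],[0,0,0],0.5]]' >/dev/null && python3 guard.py && python3 -m handwheel '[[[1,0,0],[0,0,0],0.5],[[0,0,0],[0,0,0],0.5]]' >/dev/null && python3 guard.py && python3 -m handwheel '[[[1,0,0],[0,0,0],0.5],[[0,0,0],[0,0,0],0.5]]' >/dev/null && python3 guard.py && python3 -m handwheel '[[[1,0,0],[0,0,0],0.5],[[0,0,0],[0,0,0],0.5]]' >/dev/null && python3 guard.py && python3 -m handwheel '[[[1,0,0],[0,0,0],0.5],[[0,0,0],[0,0,0],0.5]]' >/dev/null && python3 guard.py && python3 -m handwheel '[[[1,0,0],[0,0,0],0.5],[[0,0,0],[0,0,0],0.5]]' >/dev/null && python3 guard.py
```

```text
y=12.4 fy=-2.93
y=13.5 fy=-2.19
y=14.4 fy=-2.17
y=15.5 fy=-2.30
y=16.4 fy=-2.22
y=17.4 fy=-2.02
y=18.4 fy=-0.74
y=19.4 fy=-1.75
y=20.4 fy=-2.97
y=21.4 fy=-1.94
```

```bash
python3 -m handwheel '[[[1,0,0],[0,0,0],0.5],[[0,0,0],[0,0,0],0.5]]' >/dev/null && python3 guard.py && python3 -m handwheel '[[[1,0,0],[0,0,0],0.5],[[0,0,0],[0,0,0],0.5]]' >/dev/null && python3 guard.py && python3 -m handwheel '[[[1,0,0],[0,0,0],0.5],[[0,0,0],[0,0,0],0.5]]' >/dev/null && python3 guard.py && python3 -m handwheel '[[[1,0,0],[0,0,0],0.5],[[0,0,0],[0,0,0],0.5]]' >/dev/null && python3 guard.py && python3 -m handwheel '[[[1,0,0],[0,0,0],0.5],[[0,0,0],[0,0,0],0.5]]' >/dev/null && python3 guard.py && python3 -m handwheel '[[[1,0,0],[0,0,0],0.5],[[0,0,0],[0,0,0],0.5]]' >/dev/null && python3 guard.py && python3 -m handwheel '[[[1,0,0],[0,0,0],0.5],[[0,0,0],[0,0,0],0.5]]' >/dev/null && python3 guard.py && python3 -m handwheel '[[[1,0,0],[0,0,0],0.5],[[0,0,0],[0,0,0],0.5]]' >/dev/null && python3 guard.py && python3 -m handwheel '[[[1,0,0],[0,0,0],0.5],[[0,0,0],[0,0,0],0.5]]' >/dev/null && python3 guard.py && python3 -m handwheel '[[[1,0,0],[0,0,0],0.5],[[0,0,0],[0,0,0],0.5]]' >/dev/null && python3 guard.py
```

```text
y=22.4 fy=-2.05
y=23.4 fy=-0.53
y=24.4 fy=-1.85
y=25.4 fy=-2.59
y=26.4 fy=-1.98
y=27.4 fy=-2.62
y=28.3 fy=-2.38
y=29.3 fy=-3.00
y=30.4 fy=-3.24
y=31.4 fy=-3.78
```

The pin is being felt. I'll continue in half-millimetre steps.

```bash
sed -i 's/-3.6/-5/' guard.py
python3 -m handwheel '[[[0.5,0,0],[0,0,0],0.5],[[0,0,0],[0,0,0],0.5]]' >/dev/null && python3 guard.py && python3 -m handwheel '[[[0.5,0,0],[0,0,0],0.5],[[0,0,0],[0,0,0],0.5]]' >/dev/null && python3 guard.py && python3 -m handwheel '[[[0.5,0,0],[0,0,0],0.5],[[0,0,0],[0,0,0],0.5]]' >/dev/null && python3 guard.py && python3 -m handwheel '[[[0.5,0,0],[0,0,0],0.5],[[0,0,0],[0,0,0],0.5]]' >/dev/null && python3 guard.py && python3 -m handwheel '[[[0.5,0,0],[0,0,0],0.5],[[0,0,0],[0,0,0],0.5]]' >/dev/null && python3 guard.py && python3 -m handwheel '[[[0.5,0,0],[0,0,0],0.5],[[0,0,0],[0,0,0],0.5]]' >/dev/null && python3 guard.py && python3 -m handwheel '[[[0.5,0,0],[0,0,0],0.5],[[0,0,0],[0,0,0],0.5]]' >/dev/null && python3 guard.py && python3 -m handwheel '[[[0.5,0,0],[0,0,0],0.5],[[0,0,0],[0,0,0],0.5]]' >/dev/null && python3 guard.py
```

```text
y=31.8 fy=-2.81
y=32.3 fy=-3.30
y=32.6 fy=-3.86
y=32.6 fy=-6.30
```

Firm rise with the position stalled at 32.6. One small extra press and hold.

```bash
python3 -m handwheel '[[[0.3,0,0],[0,0,0],0.5],[[0,0,0],[0,0,0],0.5],[[0,0,0],[0,0,0],0.5]]'; python3 guard.py
```

```text
clock: 25.3
position: [0.5549, 0.0326, 0.0248]
ee_rot: [0.001, 0.726, 0.688, -0.001]
contact_force: [1.1, -7.2, -0.3]
width: 0.0211
gripper_force: 3.5
y=32.6 fy=-7.17
```

```bash
python3 -m handwheel '[[[-0.5,0,0],[0,0,0],0.5],[[-0.5,0,0],[0,0,0],0.5],[[-1,0,0],[0,0,0],0.5],[[-3,0,0],[0,0,0],0.5],[[-10,0,0],[0,0,0],0.5],[[-20,0,0],[0,0,0],0.5],[[-20,0,-10],[0,0,0],0.5],[[-20,0,-30],[0,0,0],0.5],[[0,0,-40],[0,0,0],0.5],[[0,0,0],[0,0,0],0.5],[[0,0,0],[0,0,0],0.5]]'
python3 - <<'E'
from h import *
s=readout.get_state(); c=cam("wrist"); im=vision.get_image("wrist")
cv2.imwrite("pics/w5.png",im)
e=np.array([0.5549,0.0326,.032])+np.array([.056,.998,0])*.0109
print(s["position"],"expected rear px",proj(c,e))
E
```

```text
clock: 26.68
position: [0.5503, -0.0421, 0.1049]
ee_rot: [-0.0, 0.727, 0.687, -0.0]
contact_force: [-0.4, -0.2, 0.1]
width: 0.021
gripper_force: 0.0
[ 0.55026803 -0.04211203  0.10494456] expected rear px [[277.24921489  97.99199408]]
```

View pics/w5.png

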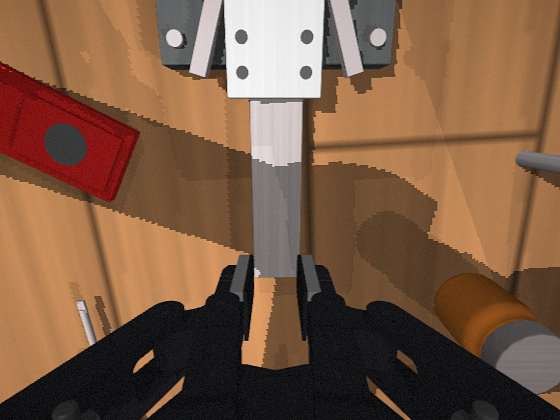

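The plate sits straight in the guides with its rear edge at v≈98, exactly where it was while pressed (98.0), so it has not sprung back. The robot is clear of everything.

```bash
python3 -c "
from rig import manip; print(manip.sign_off())"
```

```text
the job is handed in; nothing more can be done
None
```

The die plate is fully home against the stop, straight in the guides with the pin held in. I pressed it with about 5 N beyond the drag, the robot is clear, and I handed the job in at about 27 s; the hand-in did not report a verdict.

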